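Start the clamp screw of a glaze mill jar

ROBOT

A 6-joint arm with a two-finger parallel gripper is mounted at the origin on the work surface. World frame = base frame: x ahead of the robot, y to its left, z up, the work surface at z = 0. Lengths are in m, angles in rad, forces in N, time in s.
With the tool pointing down it reaches from about 0.4 to 0.925 m from the base axis. Payload 3.4 kg.
Tool frame: the origin (TCP) lies where the fingers leave the gripper's body, on its centre line; the fingertips stand 73 mm ahead of it and the grasp point (between the pads) lies 54 mm ahead of it; z points along the fingers, y is the direction in which the jaws open and shut (so a half turn about z gives the same grasp; the last joint's range is limited). The gripper opens to 85 mm and grips with 20 to 120 N. Pads are 22 mm wide; open, the fingers measure 114 mm over their backs; the gripper's body (76 mm by 85 mm) begins 54 mm behind the grasp point. The pads swing forward as they close: fully open they stand 13 mm farther back than shut.
Start: joints at [1.222, 0.307, 1.506, -0, 1.328, -0.073], TCP at [0.156, 0.553, 0.304] pointing down, gripper open.
Joint ranges: [-3.12, 3.12], [-1.05, 2.28], [0.14, 2.33], [-1.42, 4.57], [0.1, 2.73], [-2.68, 2.68]. Speed limits (rad/s): [2.57, 2.57, 3.14, 3.14, 3.14, 3.14].

INTERFACE

Orientations are given as a unit quaternion [w, x, y, z].
In Python, from station import r, jaws, optics, order gives the robot as it stands. Calls block until the motion is done:
- r.move_ptp(position, orientation): joint-space move of the TCP to a pose.
- r.move_linear(position, rotation=None, vel=0.15, guard=None): straight line of the TCP; rotation=None keeps the orientation; vel is the mean speed in m/s. With guard (N) it stops when the force on the tool has changed by that much, and returns True; else False.
- r.move_j(angles): joint-space move.
- jaws.gripper_to(opening): finger opening in m; the grip force is fixed at half the most; returns when the fingers have stopped.
- r.hold(seconds).
- r.inverse_kinematics(position, orientation): joint angles nearest the present ones, or None.
- r.read_state(): the state.
- optics.camera(name): name is "side" or "top" or "wrist"; returns a dict with "color" (384x512x3 uint8, red, green, blue), "camera_matrix" (3x3 intrinsics, pixels), "extrinsics" (4x4, takes a point from camera to world coordinates). Camera axes: x right, y up, looking along -z (the intrinsics and any distortion apply to the point x, -y, -z); pixel columns grow to the right and rows downward; lengths in m; the calibration is good to about 2 mm. The wrist camera is an equidistant fisheye: a pixel r from the principal point sees the ray r / f radians off the axis. A picture is of the moment at which its call begins. There is no depth.
A pose or a line that the arm cannot do raises r.PlanningError and nothing moves.
- order.finish_job(): hands the job in, once; it reports no verdict.
Trained networks look in a picture, given as the dict that the camera call returned (one of the last four; its "shot" number tells which), for a name from the list of things; names that differ only in an ending like _2 or _b are one class to them, and where a whole thing is asked for, a point or a joint stands for the part that bears it (a point fixed in the world has none). Each returns a list of dicts, best first, with "p" (0 to 1); they miss things now and then, are a little off and sometimes report something else, mostly with a low value. They report only what shows in the picture. A call takes as long as a camera call.
- optics.look_for(picture, label): "extent" ([left, top, width, height] in pixels, round what is visible of it).
- optics.cut_out(picture, label): "mask" (384x512 bool, what is visible of it) and "extent" ([left, top, width, height] in pixels, round what is visible of it).
The state is a dict: "t": time; "joint_positions": joint angles; "joint_velocities": joint speeds; "joint_torque": joint torques, N m; "eef_pos": TCP position; "tcp_rot": TCP orientation; "wrist_force": force on the tool from outside, world axes, zero at the start; "moment": the same for the moment, N m; "width": finger opening in m.
Only numpy, scipy, OpenCV 4.12 (cv2) and the standard library are available. Lean on these libraries where they do the work, as an engineer would, in place of code of your own. Each camera call takes 0.05 s, during which the arm holds its last target. There are 200 camera calls.

TASK

The clamp bridge over the white mill jar is drawn part of the way out of its rails, and its clamp screw only rests in the mouth of the threaded boss: first slide the bridge in along its rails, fully home against the red end stops. Then start the screw as a careful hand does: turn its black knob backward (counter-clockwise seen from above) until you feel the screw drop into its thread, then turn it forward one turn. Finish while holding the knob in the gripper, with the screw started but not tightened down, and leave everything else on the bench alone.

Things in the scene. Friction and masses are not known exactly. Their poses are not given: they have to be found in the camera images.
- mill_jar: White porcelain mill jar (130 mm across) standing upright in a dark blue steel clamp frame, 190 mm wide over its side straps; fixed to the bench. Origin: centre of the underside on the bench; z up; the two horizontal channel rails run along its x axis, at y = +-80 mm, tops 205 mm above the bench; the bridge slides home towards +x, where red stop blocks close the rails.
- knob_home (a point): Point fixed to the frame, 258 mm above the bench over the jar's centre, with the frame's axes: the screw's axis passes through it when the bridge is home.
- bridge (a joint): Slide of the steel bridge bar (174 mm long across the rails, 40 mm wide, 14 mm thick, top 199 mm above the bench) along the frame's +x, m: 0 drawn out, 0.060 home against the end stops. It carries the boss (48 mm across, top 209 mm up) and the screw; it rubs with about 3 N and stays where it is left. The knob serves as a handle to slide it by.
- knob: Black fluted round knob on top of the clamp screw, 48 mm across, 26 mm tall, white index line on top; origin at its centre (half-way up, on the screw's axis), 258 mm above the bench less screw_depth; 20 to 35 mm of clear space between its underside and the boss. It can be gripped at any angle.
- screw (a joint): Turn of screw and knob, rad, 0 at the start, growing forward (clockwise from above, right-hand thread), without limit; it turns easily and stays where it is left. The drop lies 0.2 to 0.5 turn back from the start. A gripper that clamps the knob carries the screw, which then drops only when the knob is let go or lowered.
- screw_depth (a joint): How far the screw (0.5 kg with knob, free up and down) has sunk into the boss, m; pitch 6 mm. It starts at 0.001 to 0.003, resting on top of the thread. Turned backward it creeps up at 6 mm a turn until the thread starts pass, unknown beforehand, and drops about 6 mm by its weight. Turned forward after that it goes down 6 mm a turn, with under 1 mm of play. At 0.024 its foot meets the lid.
- gasket: Bystander: spare black rubber ring, 100 mm across, 6 mm thick, on the bench beside the jar; origin at the centre of its underside.
- test_tiles: Bystander: stack of glazed test tiles, 50 x 80 x 18 mm, on the bench beside the jar; origin at the centre of its underside.
- beaker: Bystander: dark clay beaker, 72 mm across, 95 mm tall; origin at the centre of its underside.
- oxide_jar: Bystander: amber glass jar, 64 mm across, 90 mm tall; origin at the centre of its underside.
- glaze_cup: Bystander: blue cup, 84 mm across, 85 mm tall; origin at the centre of its underside.
- glaze_brush: Bystander: glaze brush with a pale wooden handle, lying on the bench; origin under its middle.
- trim_tool: Bystander: trimming tool, wooden handle and wire loop, 160 mm long, lying on the bench; origin under its middle.

How it is judged:
By the outcome, as a careful person would: the job done as asked, in the order asked, and still so for the second after the job is handed in, while the arm keeps its last pose, push and grip.
It also fails if it takes over 72 s, if anything falls off the work surface, if the arm or the gripper's body presses on something with over 40 N, if the wrist force passes 120 N, or if a joint passes its speed limit or range.

## Working session

There is one attempt and no reset: what is moved stays moved. The work goes in short steps, each a Python script; the robot and the scene stay as the last script left them, time stands still between calls to the robot, and variables do not carry over. Pictures are saved under pics/ and viewed, about 8 in all and at most 12, crops included, and the job is handed in when it is done.

```bash
ls; mkdir -p pics
cat > h.py <<'E'
import numpy as np, cv2
from station import r, jaws, optics, order
def save(p,n): cv2.imwrite(f'pics/{n}.png',cv2.cvtColor(p['color'],cv2.COLOR_RGB2BGR))
def ray(p,u,v):
    K=p['camera_matrix'];E=np.array(p['extrinsics'])
    d=np.array([(u-K[0][2])/K[0][0],-(v-K[1][2])/K[1][1],-1.]);return E[:3,3],E[:3,:3]@d
def atz(p,u,v,z):
    o,d=ray(p,u,v);return o+d*(z-o[2])/d[2]
def proj(p,X):
    E=np.array(p['extrinsics']);K=np.array(p['camera_matrix']);c=E[:3,:3].T@(np.array(X)-E[:3,3])
    return np.array([K[0,0]*c[0]/-c[2]+K[0,2],K[1,1]*-c[1]/-c[2]+K[1,2]])
E
python3 - <<'E'
from h import *
for n in('top','side'):
    p=optics.camera(n);save(p,n+'1')
    print(n,np.round(p['camera_matrix'],1).tolist(),np.round(p['extrinsics'],3).tolist(),[k for k in p])
    for l in('knob','mill_jar','bridge'):
        for m in optics.cut_out(p,l)[:2]:
            ys,xs=np.nonzero(m['mask']);print(l,round(m['p'],2),m['extent'],xs.mean().round(1),ys.mean().round(1),len(xs))
s=r.read_state();print({k:np.round(v,3).tolist() for k,v in s.items()})
E
```

```text
pics
top [[454.4, 0.0, 256.7], [0.0, 454.4, 192.4], [0.0, 0.0, 1.0]] [[0.022, 0.989, -0.149, 0.266], [-1.0, 0.024, 0.007, -0.006], [0.011, 0.149, 0.989, 1.573], [0.0, 0.0, 0.0, 1.0]] ['color', 'camera_matrix', 'extrinsics', 'shot']
knob 0.55 [264.5, 166.9, 18.4, 19.4] 272.4 175.0 218
knob 0.52 [242.1, 145.8, 67.9, 49.2] 272.6 171.0 2599
mill_jar 0.77 [240.8, 145.8, 67.6, 48.1] 272.6 170.9 2545
bridge 0.69 [248.9, 169.0, 44.3, 16.9] 271.0 178.1 684
bridge 0.59 [304.6, 166.6, 23.6, 23.2] 315.6 176.1 329
side [[431.0, 0.0, 254.5], [0.0, 431.0, 192.5], [0.0, 0.0, 1.0]] [[0.929, 0.261, -0.263, 0.126], [-0.37, 0.626, -0.687, -0.855], [-0.015, 0.735, 0.678, 1.044], [0.0, 0.0, 0.0, 1.0]] ['color', 'camera_matrix', 'extrinsics', 'shot']
knob 0.84 [274.7, 175.6, 20.4, 18.9] 284.7 186.0 271
mill_jar 0.94 [263.5, 175.0, 68.2, 94.6] 297.8 223.6 3810
mill_jar 0.34 [270.5, 179.0, 24.4, 38.8] 283.8 196.9 692
bridge 0.66 [273.7, 178.3, 23.2, 37.5] 284.0 197.3 684
{'t': 0.4, 'joint_positions': [1.222, 0.307, 1.507, -0.0, 1.328, -0.073], 'joint_velocities': [-0.0, -0.001, -0.001, -0.001, -0.001, 0.0], 'joint_torque': [-0.0, -45.697, -25.192, -0.0, 0.005, -0.0], 'eef_pos': [0.156, 0.553, 0.304], 'tcp_rot': [-0.0, 0.137, 0.991, -0.0], 'wrist_force': [-0.376, 0.372, 0.52], 'moment': [0.022, 0.032, 0.028], 'width': 0.085}
```

Run:
```python
import cv2,numpy as np
a=cv2.imread('pics/top1.png');b=cv2.imread('pics/side1.png')
c=cv2.resize(a[130:210,205:345],None,fx=5,fy=5,interpolation=cv2.INTER_CUBIC)
d=cv2.resize(b[155:285,240:360],None,fx=4.5,fy=4.5,interpolation=cv2.INTER_CUBIC)
cv2.imwrite('pics/topc.png',c);cv2.imwrite('pics/sidec.png',d)
```

```text
(no output)
```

View pics/topc.png

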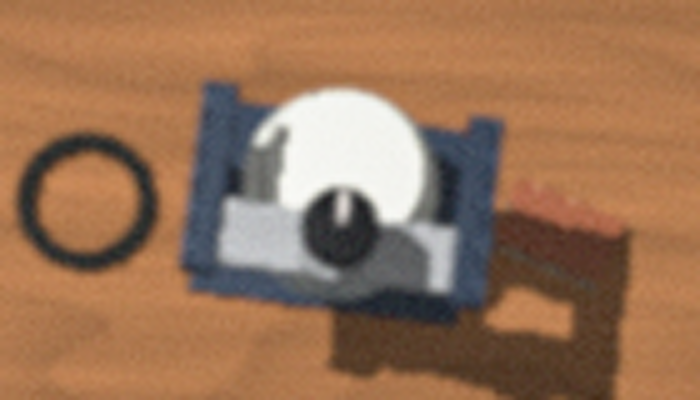

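View pics/sidec.png

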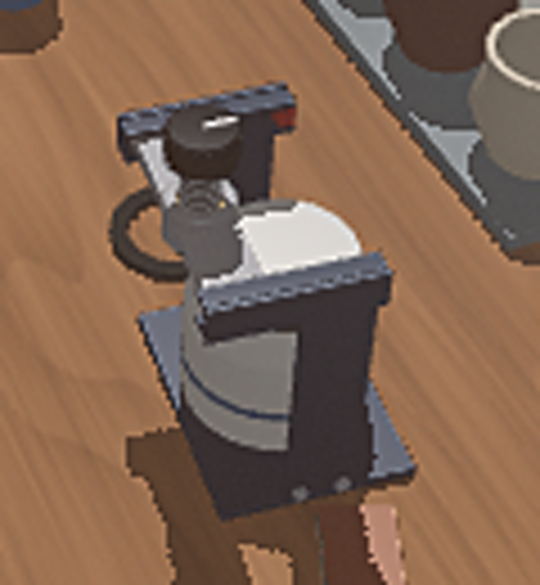

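View pics/side1.png

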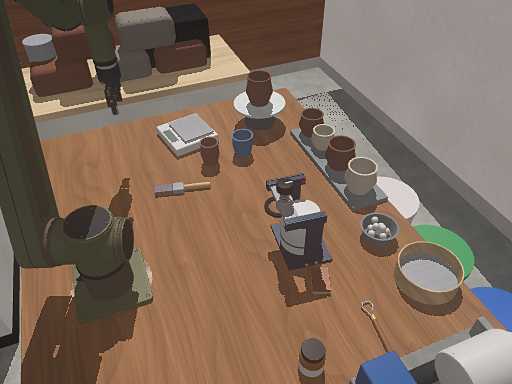

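Run:
```python
from h import *
t=optics.camera('top');s=optics.camera('side')
T=lambda x,y,z:atz(t,205+x/5-.4,130+y/5-.4,z)
S=lambda x,y,z:atz(s,240+x/4.5-.4,155+y/4.5-.4,z)
def ang(a,b): d=b-a; return np.round(np.degrees(np.arctan2(d[1],d[0])),1),np.round(np.linalg.norm(d),3)
print('rail near side',ang(S(200,292,.205),S(384,256,.205)),S(200,292,.205),S(384,256,.205))
print('base side',ang(S(225,518,0),S(412,470,0)),S(225,518,0),S(412,470,0))
print('base yedge',ang(S(225,518,0),S(140,318,0)))
print('toprail L',ang(T(187,268,.205),T(207,84,.205)),T(187,268,.205),T(207,84,.205)); print('toprail R',ang(T(488,305,.205),T(502,121,.205)),T(488,305,.205),T(502,121,.205))
print('bridge edge',ang(T(459,228,.199),T(225,199,.199)))
print('knob top',T(341,228,.269), 'side',S(204,128,.269))
# triangulate knob mask centres
for z in(.25,.256,.262):print(z,atz(t,272.4,175,z),atz(s,284.7,186,z))
print('white lid',T(342,168,.19))
```

```text
rail near side (np.float64(-7.5), np.float64(0.117)) [ 0.48582097 -0.1344096   0.205     ] [ 0.60152407 -0.14971085  0.205     ]
base side (np.float64(-5.0), np.float64(0.135)) [ 0.50247629 -0.15348716  0.        ] [ 0.63675006 -0.16524516  0.        ]
base yedge (np.float64(84.1), np.float64(0.189))
toprail L (np.float64(-4.6), np.float64(0.116)) [0.4999705  0.02938349 0.205     ] [0.61559048 0.02017635 0.205     ]
toprail R (np.float64(-3.9), np.float64(0.115)) [ 0.48155146 -0.15469737  0.205     ] [ 0.59673068 -0.16248296  0.205     ]
bridge edge (np.float64(84.2), np.float64(0.145))
knob top [ 0.5149092 -0.0614919  0.269    ] side [ 0.51761382 -0.06591653  0.269     ]
0.25 [ 0.51910411 -0.06110505  0.25      ] [ 0.52145005 -0.05754486  0.25      ]
0.256 [ 0.51795788 -0.06085515  0.256     ] [ 0.51846661 -0.06356684  0.256     ]
0.262 [ 0.51681165 -0.06060524  0.262     ] [ 0.51548317 -0.06958883  0.262     ]
white lid [ 0.56792009 -0.06482352  0.19      ]
```

```bash
cat >> h.py <<'E'
from scipy.spatial.transform import Rotation as Ro
def q(psi):
    x,y,z,w=(Ro.from_euler('z',psi)*Ro.from_euler('x',np.pi)).as_quat();return [w,x,y,z]
def wray(p,u,v):
    K=np.array(p['camera_matrix']);E=np.array(p['extrinsics'])
    a=(u-K[0,2])/K[0,0];b=(v-K[1,2])/K[1,1];th=np.hypot(a,b)+1e-12
    d=np.array([a/th*np.sin(th),-b/th*np.sin(th),-np.cos(th)]);return E[:3,3],E[:3,:3]@d
def watz(p,u,v,z):
    o,d=wray(p,u,v);return o+d*(z-o[2])/d[2]
def knobpts(p,z):
    for m in optics.cut_out(p,'knob')[:2]:
        ys,xs=np.nonzero(m['mask']);print('knob',round(m['p'],2),np.round(m['extent'],1).tolist(),np.round([xs.mean(),ys.mean()],1),np.round(watz(p,xs.mean(),ys.mean(),z),4))
def st():
    s=r.read_state();print('t',round(s['t'],2),'p',np.round(s['eef_pos'],4),'j6',round(s['joint_positions'][5],3),'F',np.round(s['wrist_force'],1),'M',np.round(s['moment'],2),'w',round(s['width'],4));return s
E
python3 - <<'E'
from h import *
P=[.517,-.062,.40]
for psi in np.arange(-3.2,3.2,.4):
    a=r.inverse_kinematics(P,q(psi)); print(round(psi,1),None if a is None else np.round(a,2))
s=r.read_state()
R=Ro.from_quat(np.roll(s['tcp_rot'],-1));print('psi now',np.arctan2(*R.as_matrix()[[1,0],0]))
r.move_ptp(P,q(0.)) if r.inverse_kinematics(P,q(0.)) is not None else None
st();p=optics.camera('wrist');save(p,'w1');print(np.round(p['camera_matrix'],1).tolist(),np.round(p['extrinsics'],3).tolist());knobpts(p,.26)
E
```

```text
-3.2 [-0.2   0.17  1.45  0.    1.52 -1.71]
-2.8 [-0.2   0.17  1.45  0.    1.52 -2.11]
-2.4 [-0.2   0.17  1.45  0.    1.52 -2.51]
-2.0 None
-1.6 None
-1.2 [-0.2   0.17  1.45 -0.    1.52  2.57]
-0.8 [-0.2   0.17  1.45 -0.    1.52  2.17]
-0.4 [-0.2   0.17  1.45 -0.    1.52  1.77]
-0.0 [-0.2   0.17  1.45 -0.    1.52  1.37]
0.4 [-0.2   0.17  1.45 -0.    1.52  0.97]
0.8 [-0.2   0.17  1.45 -0.    1.52  0.57]
1.2 [-0.2   0.17  1.45 -0.    1.52  0.17]
1.6 [-0.2   0.17  1.45  0.    1.52 -0.23]
2.0 [-0.2   0.17  1.45  0.    1.52 -0.63]
2.4 [-0.2   0.17  1.45  0.    1.52 -1.03]
2.8 [-0.2   0.17  1.45  0.    1.52 -1.43]
psi now 2.8668041659627606
t 3.05 p [ 0.5171 -0.0612  0.3998] j6 1.37 F [-0.7  0.2 -1.2] M [ 0.02 -0.04 -0.02] w 0.0854
[[297.3, 0.0, 258.5], [0.0, 297.3, 194.5], [0.0, 0.0, 1.0]] [[0.001, 0.96, 0.28, 0.588], [-1.0, 0.001, -0.001, -0.061], [-0.001, -0.28, 0.96, 0.469], [0.0, 0.0, 0.0, 1.0]]
knob 0.62 [228.1, 170.2, 64.6, 69.1] [260. 204.] [ 0.52   -0.0617  0.26  ]
```

View pics/w1.png

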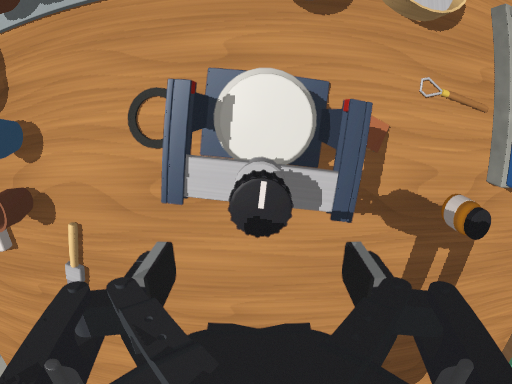

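Run:
```python
from h import *
p=optics.camera('wrist')
for n,a,b in(('L',(169,80),(163,203)),('Li',(192,80),(184,202)),('R',(371,103),(353,220)),('Ri',(347,100),(332,219))):
    A=watz(p,*a,.205);B=watz(p,*b,.205);d=A-B;print(n,A,B,np.degrees(np.arctan2(d[1],d[0])))
A=watz(p,186,198,.199);B=watz(p,334,211,.199);print('bridge near edge',A,B,np.degrees(np.arctan2(*(A-B)[[1,0]]))-90)
A=watz(p,189,157,.199);B=watz(p,338,171,.199);print('bridge far edge',A,B,np.degrees(np.arctan2(*(A-B)[[1,0]]))-90)
print('top',watz(p,261,203,.268),'lid',watz(p,265,117,.18),watz(p,265,117,.195))
r.move_ptp([.518,-.062,.40],q(-1.1));st();p=optics.camera('wrist');save(p,'w2');knobpts(p,.26)
r.move_ptp([.518,-.062,.40],q(-1.1+np.pi/2));p=optics.camera('wrist');knobpts(p,.26)
st()
```

```text
L [0.61815614 0.01973638 0.205     ] [0.5026392  0.03171666 0.205     ] -5.920985585662287
Li [ 0.61674375 -0.00168705  0.205     ] [0.50378076 0.01032625 0.205     ] -6.07043423870328
R [ 0.59868115 -0.16356561  0.205     ] [ 0.48521615 -0.15367512  0.205     ] -4.981755816239238
Ri [ 0.5998176 -0.1400531  0.205    ] [ 0.48660517 -0.13188715  0.205     ] -4.125569517661678
bridge near edge [0.50593804 0.00962095 0.199     ] [ 0.49270155 -0.13486129  0.199     ] -5.234443583665623
bridge far edge [0.54593917 0.0043155  0.199     ] [ 0.53282032 -0.13595749  0.199     ] -5.342971204252436
top [ 0.52337739 -0.06241218  0.268     ] lid [ 0.58158941 -0.06676898  0.18      ] [ 0.58193588 -0.06645688  0.195     ]
t 4.22 p [ 0.518  -0.0618  0.4   ] j6 2.47 F [-0.6 -0.1  0. ] M [0.04 0.02 0.  ] w 0.0853
knob 0.92 [226.5, 172.6, 62.1, 68.1] [257.7 204.9] [ 0.5197 -0.063   0.26  ]
knob 0.47 [224.0, 170.8, 66.1, 68.9] [257.9 205.1] [ 0.5194 -0.0629  0.26  ]
knob 0.93 [227.9, 170.4, 64.8, 69.5] [259.6 205.5] [ 0.52   -0.0614  0.26  ]
knob 0.5 [0.0, 69.1, 27.8, 37.0] [11.2 87.5] [0.5158 0.1868 0.26  ]
t 5.83 p [ 0.518 -0.062  0.4  ] j6 0.9 F [ 0.7 -0.8 -0.4] M [ 0.01 -0.02 -0.02] w 0.0852
```

Run:
```python
from h import *
k=np.array([.5195,-.0625]);ax=np.array([np.cos(np.radians(-5.3)),np.sin(np.radians(-5.3))])
r.move_ptp([*k,.34],q(-1.1))
print(r.move_linear([*k,.306],vel=.06,guard=10));st()
jaws.gripper_to(.040);r.hold(.2);s=st()
p=np.array(s['eef_pos'])
print(r.move_linear([*(p[:2]+ax*.05),p[2]],vel=.05,guard=25));st()
p2=np.array(r.read_state()['eef_pos'])
print(r.move_linear([*(p[:2]+ax*.068),p[2]],vel=.015,guard=10));st();r.hold(.2);s=st()
print('travel',(np.array(s['eef_pos'])[:2]-p[:2])@ax)
c=optics.camera('side');save(c,'s2')
img=cv2.imread('pics/s2.png');cv2.imwrite('pics/s2c.png',cv2.resize(img[120:290,230:370],None,fx=3.5,fy=3.5,interpolation=cv2.INTER_CUBIC))
```

```text
False
t 7.94 p [ 0.5196 -0.0625  0.3059] j6 2.47 F [-0.8 -0.3  0.1] M [ 0.03 -0.01 -0.03] w 0.0856
t 8.58 p [ 0.5196 -0.0627  0.3066] j6 2.47 F [-1.  -1.   5.5] M [-0.19  0.19  0.01] w 0.0466
False
t 9.73 p [ 0.5696 -0.0679  0.3067] j6 2.479 F [-1.9 -4.6  3.4] M [-0.84  0.29 -0.06] w 0.0468
True
t 10.57 p [ 0.5793 -0.0691  0.3066] j6 2.482 F [-2.   0.3  4. ] M [-0.01  0.04 -0.02] w 0.0465
t 10.77 p [ 0.5793 -0.0692  0.3067] j6 2.482 F [-0.8  2.   4.2] M [ 0.28 -0.2  -0.03] w 0.0467
travel 0.06006067612591395
```

View pics/s2c.png

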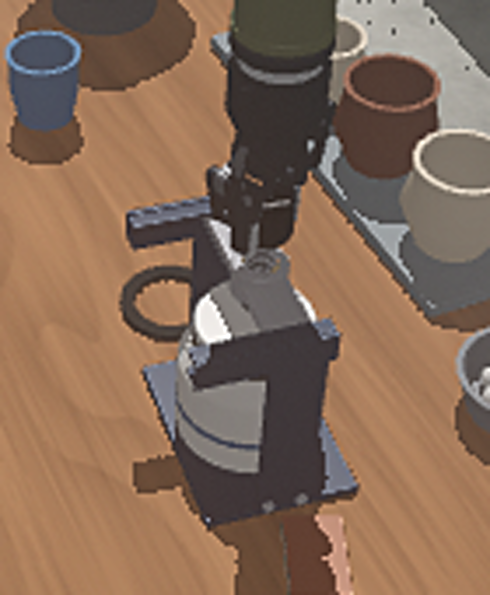

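Run:
```python
from h import *
ax=np.array([np.cos(np.radians(-5.3)),np.sin(np.radians(-5.3))])
p0=np.array(r.read_state()['eef_pos'])
print(r.move_linear([*(p0[:2]+ax*.003),p0[2]],vel=.01,guard=10));s=st()
print('extra',(np.array(s['eef_pos'])[:2]-p0[:2])@ax)
xy=p0[:2]+ax*.0002
r.move_linear([*xy,p0[2]+.0015],vel=.01);r.hold(.15);st()
def feel(z,down):
    r.move_linear([*xy,z-down],vel=.012,guard=5);return st()['eef_pos'][2]
zc=feel(p0[2]+.0015,.004)
print('contact',zc)
r.move_linear([*xy,zc+.0018],vel=.02)
r.move_ptp([*xy,zc+.0021],q(-1.1+2*np.pi*.15));r.hold(.1);st()
z2=feel(zc+.0021,.004);print('contact .15',z2, 'expected',zc+.0009)
```

```text
False
t 11.32 p [ 0.5802 -0.0691  0.3065] j6 2.484 F [-6.8 -0.2  9. ] M [ 0.29  0.84 -0.02] w 0.0465
extra 0.0008697571001027571
t 11.94 p [ 0.5795 -0.069   0.3074] j6 2.483 F [-0.3  2.4 -5.1] M [ 0.46 -0.49 -0.03] w 0.047
t 12.18 p [ 0.5795 -0.0689  0.3067] j6 2.483 F [-0.5 -0.   4.4] M [ 0.01 -0.09 -0.02] w 0.0463
contact 0.30666912485374587
t 13.52 p [ 0.5788 -0.0689  0.3082] j6 1.538 F [-0.3  2.7 -4.8] M [0.65 0.02 0.01] w 0.0464
t 13.75 p [ 0.5788 -0.0688  0.3075] j6 1.537 F [-1.1 -0.1  5.2] M [-0.04  0.01 -0.02] w 0.0467
contact .15 0.3074692822535925 expected 0.3075691248537459
```

Run:
```python
from h import *
xy=np.array([.5795,-.0692]);z0=.30667
zc=.3075
for f in np.arange(.20,.60,.05):
    z=z0+.006*f+.0012
    r.move_ptp([*xy,z],q(-1.1+2*np.pi*f));r.hold(.05)
    hit=r.move_linear([*xy,z-.0045],vel=.012,guard=5);s=st()
    print('f',round(f,2),hit,'dz',round(s['eef_pos'][2]-(z0+.006*f),4))
    if not hit or s['eef_pos'][2]<z0+.006*f-.0025: break
```

```text
t 14.43 p [ 0.5787 -0.0687  0.3077] j6 1.224 F [-0.8 -1.1  5.4] M [-0.06 -0.03 -0.01] w 0.0468
f 0.2 True dz -0.0001
t 15.12 p [ 0.5786 -0.0685  0.308 ] j6 0.91 F [ 0.4 -1.4  5.3] M [-0.05  0.   -0.01] w 0.0468
f 0.25 True dz -0.0002
t 15.8 p [ 0.5784 -0.0685  0.3082] j6 0.597 F [ 0.9 -1.5  4.5] M [-0.08 -0.1  -0.04] w 0.0472
f 0.3 True dz -0.0003
t 16.48 p [ 0.5783 -0.0685  0.3084] j6 0.283 F [0.7 0.  3.7] M [-0.05 -0.12 -0.03] w 0.0465
f 0.35 True dz -0.0004
t 17.17 p [ 0.5781 -0.0686  0.3086] j6 -0.031 F [ 0.6 -0.6  4.3] M [-0.01 -0.13 -0.06] w 0.0465
f 0.4 True dz -0.0005
t 17.86 p [ 0.5781 -0.0687  0.3086] j6 -0.345 F [1.1 1.4 2.5] M [ 0.11 -0.17 -0.01] w 0.0468
f 0.45 True dz -0.0008
t 18.83 p [ 0.5782 -0.069   0.3052] j6 -0.659 F [-4.9  1.8 -5. ] M [ 0.27  1.03 -0.01] w 0.0466
f 0.5 False dz -0.0044
```

Run:
```python
from h import *
xy=np.array([.5793,-.0692])
print(r.move_linear([*xy,.3015],vel=.012,guard=6));r.hold(.1);s=st();zc=s['eef_pos'][2]
jaws.gripper_to(.07);r.hold(.2);st()
r.move_linear([*xy,zc],vel=.02)
c=optics.camera('wrist');save(c,'w3')
jaws.gripper_to(.040);r.hold(.15);s=st()
z=s['eef_pos'][2];psi=-1.1+np.pi
for i in (1,2):
    r.move_ptp([*xy,z-.0015*i],q(psi-np.pi/2*i));r.hold(.1);st()
```

```text
True
t 19.23 p [ 0.5779 -0.0687  0.3037] j6 -0.66 F [0.2 0.5 5.4] M [ 0.01 -0.06 -0.02] w 0.0468
t 19.78 p [ 0.5752 -0.068   0.301 ] j6 -0.662 F [ 0.1 -0.  -0.1] M [ 0.03 -0.06  0.  ] w 0.0702
t 20.72 p [ 0.5792 -0.0692  0.3039] j6 -0.663 F [-0.9 -0.9  3.2] M [-0.02  0.14 -0.  ] w 0.0466
t 22.22 p [ 0.5784 -0.0688  0.3024] j6 0.908 F [-5.3  1.9  4.9] M [ 0.37  0.93 -0.03] w 0.0466
t 23.72 p [ 0.5786 -0.0689  0.3009] j6 2.479 F [-5.3  1.8  5.7] M [0.19 0.85 0.03] w 0.0463
```

View pics/w3.png

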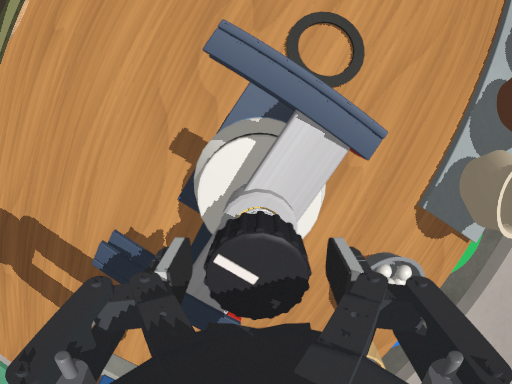

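Run:
```python
from h import *
xy=np.array([.5793,-.0692]);z=.3009
psi=-1.1+np.pi
jaws.gripper_to(.085);r.hold(.1);st()
r.move_ptp([*xy,z],q(psi));st()
c=optics.camera('wrist');save(c,'w4')
jaws.gripper_to(.040);r.hold(.15);s=st()
z=s['eef_pos'][2]
for i in (1,2):
    r.move_ptp([*xy,z-.0015*i],q(psi-np.pi/2*i));r.hold(.1);st()
c=optics.camera('wrist');save(c,'w5');c=optics.camera('side');save(c,'s5')
a=cv2.imread('pics/w4.png')[130:330,130:380];b=cv2.imread('pics/w5.png')[130:330,130:380]
c=cv2.resize(cv2.imread('pics/s5.png')[150:250,240:365],(500,400),interpolation=cv2.INTER_CUBIC)
out=np.zeros((600,500,3),np.uint8);out[:200,:250]=a;out[:200,250:]=b;out[200:]=c
cv2.imwrite('pics/m5.png',out)
```

```text
t 24.28 p [ 0.5795 -0.0692  0.3008] j6 2.479 F [ 0.4  0.2 -0.5] M [0.   0.01 0.03] w 0.0848
t 26.93 p [ 0.5793 -0.0692  0.3009] j6 -0.662 F [ 1.4  0.2 -0.6] M [-0.03 -0.01 -0.04] w 0.0849
t 27.57 p [ 0.579  -0.0695  0.3012] j6 -0.662 F [-3.  -0.9  4.6] M [-0.21  0.46 -0.02] w 0.0469
t 29.07 p [ 0.5782 -0.0694  0.2997] j6 0.909 F [-5.4 -1.7  6.6] M [-0.49  0.87 -0.01] w 0.047
t 30.57 p [ 0.5778 -0.0685  0.2982] j6 2.48 F [-6.   1.3  7. ] M [-0.05  1.2  -0.  ] w 0.0467
```

View pics/m5.png

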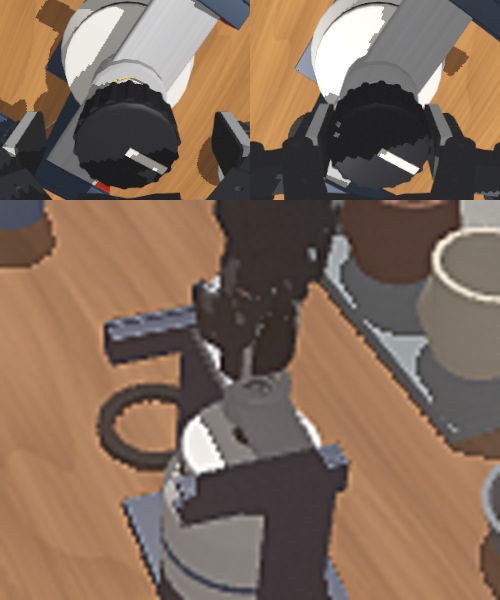

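Run:
```python
from h import *
ax=np.array([np.cos(np.radians(-5.3)),np.sin(np.radians(-5.3))]);xy=np.array([.5793,-.0692])
for d in(.0015,.003):
    r.move_linear([*(xy+ax*d),.2979],vel=.01);r.hold(.2);st()
r.move_linear([*(xy-ax*.0005),.2982],vel=.01);r.hold(.3);st()
c=optics.camera('wrist');t=optics.camera('side')
for l in('bridge','knob','gasket'):
    print(l,[ (round(m['p'],2),np.round(m['extent'],1).tolist()) for m in optics.look_for(t,l)[:1]])
```

```text
t 31.18 p [ 0.5782 -0.0686  0.2981] j6 2.48 F [-8.4  1.6 10.6] M [0.02 1.78 0.04] w 0.0465
t 31.68 p [ 0.5785 -0.0686  0.298 ] j6 2.481 F [-12.    1.1  11.7] M [-0.02  2.28 -0.02] w 0.0469
t 32.48 p [ 0.5777 -0.0686  0.2982] j6 2.48 F [-4.7  1.5  6.9] M [0.03 1.19 0.  ] w 0.0465
bridge [(0.74, [292.6, 175.9, 22.0, 38.0])]
knob [(0.66, [263.7, 178.6, 70.0, 90.9])]
gasket [(0.52, [262.3, 193.1, 24.3, 26.9])]
```

Run:
```python
from h import *
st();print(order.finish_job())
```

```text
t 32.73 p [ 0.5777 -0.0686  0.2982] j6 2.48 F [-4.5  1.7  6.7] M [ 0.05  1.21 -0.01] w 0.0466
the job is handed in; nothing more can be done
None
```

The job is handed in at t = 32.7 s. The bridge is home, the screw is started one turn into its thread, and the knob is still in the gripper.

- **Bridge:** I gripped the knob and slid the bridge until the force guard stopped it, after 60.1 mm of travel. Pushing again at the end, the force rose to 12 N over less than 1 mm and eased when I backed off. The bridge is therefore firm against the stops, with about 5 N of push left on it.
- **Finding the drop:** I turned the knob backward in 0.05-turn steps, feeling downward after each. The contact height crept up by about 6 mm a turn at first, a little less later, until 0.45 turn. At 0.50 turn the contact was gone, and the screw met its thread again 6 mm lower. I let the knob go there and gripped it again.
- **Forward turn:** I turned it forward one full turn in two half-turn grips. The knob sank about 5.7 mm against the expected 6.0 mm, and the index line showed no slip in the second half-turn grip. I estimate the depth at roughly 11–13 mm, well short of the lid at 24 mm.
- **Last state:** The grip width is 46.6 mm on the 48 mm knob. A light downward push of about 7 N rests on the thread. Wrist force readings stayed below about 17 N.

I planned nothing that would touch other things on the bench, and the pictures I viewed showed none disturbed. I did not re-measure each one. In the last side picture the detector's "knob" box covered the whole jar, so I disregarded it; the fingers hide the knob in that view.

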